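# Set the vaccination desk in order

## Robot

A 6-joint arm with a two-finger parallel gripper is mounted at the origin on a cart in front of the work surface, level with it; the furniture and walls round the work are solid. World frame = base frame: x ahead of the robot, y to its left, z up, the work surface at z = 0. Lengths are in m, angles in rad, forces in N, time in s.
With the tool pointing down it reaches from about 0.325 to 1 m from the base axis. Payload 5.1 kg.
Tool frame: the origin (TCP) lies at the very end of the fingers, on their centre line; the grasp point (between the pads) lies 19 mm behind it; z points along the fingers, y is the line along which they close (so a half turn about z gives the same grasp; the last joint's range is limited). The gripper opens to 85 mm and grips with 20 to 120 N. Pads are 22 mm wide; open, the fingers measure 114 mm over their backs; the gripper's body (76 mm by 85 mm) begins 54 mm behind the grasp point. The pads swing forward as they close: fully open they stand 13 mm farther back than shut.
Start: joints at [-1.319, 0.124, 1.65, -0, 1.367, -0.083], TCP at [0.214, -0.614, 0.231] pointing down, gripper open.
Joint ranges: [-2.61, 2.61], [-1.02, 2.33], [0.03, 2.71], [-1.35, 4.49], [0.32, 2.68], [-2.91, 2.91]. Speed limits (rad/s): [2.57, 2.57, 3.14, 3.14, 3.14, 3.14].

## Interface

Orientations are given as a rotation vector (axis times angle).
In Python, from bench import bot gives the robot as it stands.
- The arm moves only by the tool jog_arm, never from a script. Its argument "moves" is a list of rows, each a list of 2 entries, a list of its own where there are three numbers: the shift along the tool's x, y, z in mm, then the turn about the tool's z in rad. In form: [[[x, y, z], yaw], ...]. A call has 1 to 20 rows; each row shifts and turns the commanded pose from where the row before left it, along the tool's axes as they then stand; what a row does not reach is not made up. A row lasts 1/12 s, in which the tool goes at most 41.7 mm and 7.16 degrees, less where a joint would pass 70% of its speed; a pose out of reach is approached as far as the arm can. A call is refused whole if a number of a shift passes 41.7 or a number of a turn 0.125, either way. A call with a gripper value outside its range is refused whole. "fingers" is the opening, from 0 (shut) to 1 (fully open), set as the call begins (left out, the last holds). The fingers move at their own pace and stop on an object; the grip force is fixed at half the most. Time passes only in rows, so rows that do not move let the fingers close. It gives the time, the measured TCP pose, the force, the opening and the grip force at its end, in the units of the state.
- bot.state(): the state, without advancing time (a new reading comes with each control period).
- bot.grab_frame(name): name is "side" or "top" or "wrist"; returns the picture (420x560x3 uint8, red, green, blue); there is no depth.
- bot.camera_model(name): a dict with "camera_matrix" (3x3 intrinsics, pixels), "world_from_camera" (4x4, takes a point from camera to world coordinates); the wrist camera has in their place "tool_from_camera" (4x4, takes a point from camera to tool coordinates, whose origin is the TCP and whose axes are the flange's). Camera axes: x right, y up, looking along -z (the intrinsics and any distortion apply to the point x, -y, -z); pixel columns grow to the right and rows downward; lengths in m; the calibration is good to about 2 mm. A picture is of the moment at which its call begins: read the wrist's pose just before it. camera_model takes no time and is no camera call.
- bot.finish_job(): hands the job in; it is judged then, once.
The state is a dict: "time_s": time; "joint_pos": joint angles; "qvel": joint speeds; "joint_efforts": joint torques, N m; "position": TCP position; "eef_rot": TCP orientation; "contact_force": force on the tool from outside, world axes, zero at the start; "torque": the same for the moment, N m; "gripper_width": finger opening in m; "finger_force": force on a finger pad.
Only numpy, scipy, OpenCV 4.12 (cv2) and the standard library are available. Lean on these libraries where they do the work, as an engineer would, in place of code of your own. Each camera call takes 0.05 s, during which the arm holds its last target. There are 200 camera calls.

## Task

Put the five things in front back into their holders: the vial with the purple cap in the cup with the purple collar, the vial with the blue cap in the cup with the blue collar, the wide plaster roll in the large round nest, the small plaster roll in the small round nest, and the thermometer lengthwise in the long cradle. Each must sit down on its holder's floor, the rolls flat and the vials upright; the vials are glass and must not be tipped over at any time.

Things in the scene. Friction and masses are not known exactly. Their poses are not given: they have to be found in the camera images.
- vial_purple: small glass vial with white label and purple cap, standing upright on the desk at the start; to grasp and to touch it is a plain cylinder 23 mm in diameter and 49 mm tall. Best held by its upper 25 mm, so that the fingertips stay above the cup's collar. 13 to 22 g. Origin: centre of its underside, z up along its axis.
- vial_blue: small glass vial with white label and blue cap, standing upright on the desk at the start; to grasp and to touch it is a plain cylinder 23 mm in diameter and 49 mm tall. Best held by its upper 25 mm, so that the fingertips stay above the cup's collar. 13 to 22 g. Origin: centre of its underside, z up along its axis.
- roll_wide: the wider of two skin-coloured plaster rolls, lying flat: 52 mm in diameter, 25 mm tall. Its core is solid to the touch: grasp it across the outside. 24 to 42 g. Origin: centre of its underside, z up along its axis.
- roll_small: the smaller, thin plaster roll, skin-coloured, lying flat: 42 mm in diameter, 12 mm tall. Its core is solid to the touch: grasp it across the outside. 24 to 42 g. Origin: centre of its underside, z up along its axis.
- thermometer: white digital thermometer lying flat: 139 mm long along its y axis (probe tip at +y), 20 mm wide along x, 10 to 12 mm tall; 16 to 28 g. Grasp it across its width near the middle. Origin: centre of its underside (balance point within 10 mm), z up.
- cup_purple: round cooling cup for one vial, fixed to the desk: aluminium body with a purple collar round its mouth. 62 mm in diameter, 24 mm high; bore 31 mm wide, flaring to 43 mm over the upper 10 mm; its floor lies 5 mm above the desk, so a seated vial stands out 30 mm above the collar. Origin: centre of its underside, z up.
- cup_blue: round cooling cup for one vial, fixed to the desk: aluminium body with a blue collar round its mouth. 62 mm in diameter, 24 mm high; bore 31 mm wide, flaring to 43 mm over the upper 10 mm; its floor lies 5 mm above the desk, so a seated vial stands out 30 mm above the collar. Origin: centre of its underside, z up.
- nest_large: larger of two pale round nests with a dark floor, fixed to the desk, for the wide roll: 80 mm in diameter, inner diameter 70 mm, floor 4 mm and rim 14 mm above the desk. The rim is two arcs at its -y and +y sides; between them, at its -x and +x sides, are gaps 38 mm wide for the fingers. Origin: centre of its underside, z up.
- nest_small: smaller of two pale round nests with a dark floor, fixed to the desk, for the small roll: 64 mm in diameter, inner diameter 54 mm, floor 4 mm and rim 12 mm above the desk. The rim is two arcs at its -y and +y sides; between them, at its -x and +x sides, are gaps 34 mm wide for the fingers. Origin: centre of its underside, z up.
- cradle: long pale cradle with a dark floor, fixed to the desk, for the thermometer: inside 153 mm long along its y axis and 32 mm wide along x, floor 4 mm and rim 11 mm above the desk, walls 4 mm thick. The side walls are open for 64 mm in the middle (32 mm either side of the origin), where the fingers go down. The thermometer may lie either way round. Origin: centre of its underside, z up.
Not all that is in view belongs to the job. Leave any orange or turquoise look-alike of the roll_wide alone. Leave any orange look-alike of the vial_purple alone.

How it is judged:
By the outcome, as a careful person would: the job done as asked, in the order asked, and still so for the second after the job is handed in, with the robot touching nothing.
It also fails if it takes over 125 s, if anything falls off the work surface, if the arm or the gripper's body presses on something with over 40 N, if the wrist force passes 120 N, or if a joint passes its speed limit or range.

## Working session

There is one attempt and no reset: what is moved stays moved. The work goes in short steps, Python scripts to look and compute and a tool call to move; the robot and the scene stay as the last step left them, time stands still between calls to the robot, and variables do not carry over. Pictures are saved under pics/ and viewed, at most 14 in all, crops included, and the job is handed in when it is done.

Besides the shell and the picture viewer there is one more tool, called after "Request:" as name([rows], argument=value, ...), one row to a line, values as JSON. jog_arm: Moves the arm, as the interface text tells. Its arguments: {"type":"object","properties":{"moves":{"type":"array","items":{"type":"array"}},"fingers":{"type":"number"}},"required":["moves"]}

```bash
mkdir -p pics; ls; python3 - <<'E'
from bench import bot
import cv2,numpy as np
np.set_printoptions(precision=4,suppress=True)
print(bot.state())
for n in ("top","side"):
    f=bot.grab_frame(n); cv2.imwrite(f"pics/{n}0.png",f[:,:,::-1])
for n in ("top","side","wrist"): print(n,bot.camera_model(n))
E
```

```text
pics
{'time_s': 0.0, 'joint_pos': array([-1.3186,  0.1245,  1.6517,  0.    ,  1.3675, -0.0826]), 'qvel': array([ 0.0009, -0.0003, -0.0003,  0.0001, -0.0014, -0.0013]), 'joint_efforts': array([ -0.0015, -42.3613, -36.5454,  -0.0002,   0.0071,   0.    ]), 'position': array([ 0.2134, -0.6133,  0.23  ]), 'eef_rot': array([-3.0956, -0.5231,  0.0003]), 'contact_force': array([ 0.1347, -1.0498, -0.3884]), 'torque': array([ 0.0078, -0.0731, -0.0055]), 'finger_force': 0.0, 'gripper_width': 0.08573371884304876}
top {'camera_matrix': array([[396.6137,   0.    , 279.4225],
       [  0.    , 396.6137, 209.0165],
       [  0.    ,   0.    ,   1.    ]]), 'world_from_camera': array([[ 0.0182,  0.9876, -0.1559,  0.3583],
       [-0.9998,  0.0184, -0.0003, -0.0141],
       [ 0.0025,  0.1559,  0.9878,  1.1014],
       [ 0.    ,  0.    ,  0.    ,  1.    ]])}
side {'camera_matrix': array([[385.0225,   0.    , 275.9882],
       [  0.    , 385.0225, 208.0491],
       [  0.    ,   0.    ,   1.    ]]), 'world_from_camera': array([[ 0.6993, -0.5047,  0.5062,  1.0085],
       [ 0.7145,  0.4746, -0.514 , -0.4822],
       [ 0.0191,  0.7211,  0.6925,  0.7243],
       [ 0.    ,  0.    ,  0.    ,  1.    ]])}
wrist {'camera_matrix': array([[302.2982,   0.    , 283.3371],
       [  0.    , 302.2982, 203.3453],
       [  0.    ,   0.    ,   1.    ]]), 'tool_from_camera': array([[-0.001 ,  0.9643,  0.2649,  0.0676],
       [ 1.    ,  0.0012, -0.0006,  0.0013],
       [-0.0009,  0.2649, -0.9643, -0.1422],
       [ 0.    ,  0.    ,  0.    ,  1.    ]])}
```

View pics/top0.png

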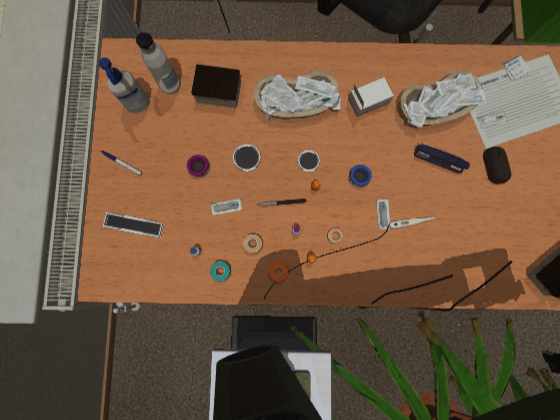

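View pics/side0.png

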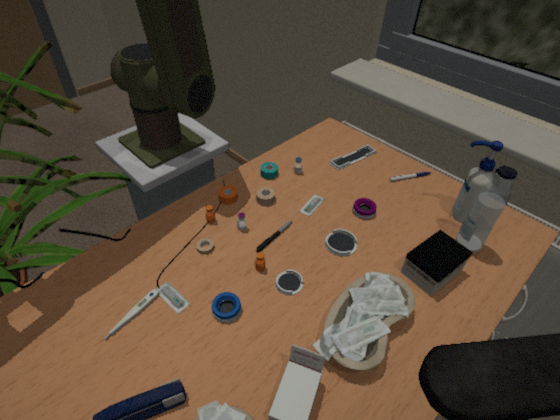

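```bash
cat > h.py <<'E'
from bench import bot
import cv2,numpy as np
from scipy.spatial.transform import Rotation as R
np.set_printoptions(precision=4,suppress=True)
def campose(n,st=None):
    m=bot.camera_model(n); K=m["camera_matrix"]
    if n=="wrist":
        st=st or bot.state(); T=np.eye(4); T[:3,:3]=R.from_rotvec(st["eef_rot"]).as_matrix(); T[:3,3]=st["position"]
        return K,T@m["tool_from_camera"]
    return K,m["world_from_camera"]
def ray(n,uv,z,P=None):
    K,T=P or campose(n)
    uv=np.atleast_2d(uv).astype(float)
    d=np.c_[(uv[:,0]-K[0,2])/K[0,0],-(uv[:,1]-K[1,2])/K[1,1],-np.ones(len(uv))]@T[:3,:3].T
    return T[:3,3]+d*((z-T[2,3])/d[:,2])[:,None]
def pix(n,p,P=None):
    K,T=P or campose(n)
    c=(np.atleast_2d(p)-T[:3,3])@T[:3,:3]
    return np.c_[K[0,0]*c[:,0]/-c[:,2]+K[0,2],K[1,1]*c[:,1]/c[:,2]+K[1,2]]
def go(xyz,yaw=None):
    "shift still to make, in tool axes (mm), and turn about tool z"
    s=bot.state(); M=R.from_rotvec(s["eef_rot"]).as_matrix()
    y=np.arctan2(M[1,0],M[0,0]); print("at",s["position"],"yaw",y,"t",s["time_s"])
    print("shift mm",M.T@(np.array(xyz)-s["position"])*1e3, "turn",None if yaw is None else -((yaw-y+np.pi)%(2*np.pi)-np.pi))
def shot(name,png,scale=1,crop=None):
    st=bot.state(); f=bot.grab_frame(name)
    g=f if crop is None else f[crop[1]:crop[3],crop[0]:crop[2]]
    cv2.imwrite("pics/"+png,cv2.resize(g,None,fx=scale,fy=scale,interpolation=cv2.INTER_CUBIC)[:,:,::-1])
    return f,campose(name,st)
E
python3 - <<'E'
from h import *
for k,uv,z in [("vp",(296,229),.049),("vb",(195,251),.049),("rw",(253,243),.025),("rs",(335,236),.012),("th_a",(436,217),.008),("th_b",(390,225),.008),("cp",(198,166),.024),("cb",(360,175),.024),("nl",(246,157),.012),("ns",(309,161),.012),("cr",(133,225),.008),("crL",(105,219),.01),("crR",(161,230),.01),("o1",(311,258),.04),("o2",(316,185),.04),("or",(278,271),.025),("tq",(220,271),.025)]:
    print(k,ray("top",uv,z)[0])
go([.33,-.06,.23],np.pi/2)
shot("top","top1.png",2.8,(90,130,370,290))
E
```

```text
vp [ 0.4714 -0.0589  0.049 ]
vb [0.4081 0.2071 0.049 ]
rw [0.4337 0.0562 0.025 ]
rs [ 0.458 -0.168  0.012]
th_a [ 0.5165 -0.4501  0.008 ]
th_b [ 0.4917 -0.3214  0.008 ]
cp [0.6459 0.2162 0.024 ]
cb [ 0.6286 -0.2367  0.024 ]
nl [0.678  0.0839 0.012 ]
ns [ 0.6697 -0.0951  0.012 ]
cr [0.4785 0.3911 0.008 ]
crL [0.4936 0.4691 0.01  ]
crR [0.4659 0.3121 0.01  ]
o1 [ 0.3956 -0.1     0.04  ]
o2 [ 0.5942 -0.1126  0.04  ]
or [ 0.3599 -0.013   0.025 ]
tq [0.3571 0.1425 0.025 ]
at [ 0.2134 -0.6134  0.2302] yaw 0.3347845507681895 t 0.1
shift mm [ 291.94   -484.3431    1.1272] turn -1.2360117760267073
```

View pics/top1.png

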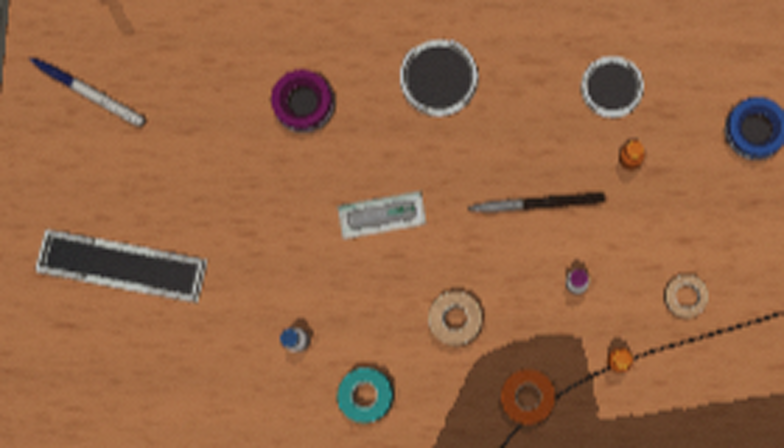

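Request:
jog_arm([
  [[0, 0, 0], -0.12],
  [[0, 0, 0], -0.12],
  [[0, 0, 0], -0.12],
  [[0, 0, 0], -0.12],
  [[0, 0, 0], -0.12],
  [[0, 0, 0], -0.12],
  [[0, 0, 0], -0.12],
  [[0, 0, 0], -0.12],
  [[0, 0, 0], -0.12],
  [[0, 0, 0], -0.12],
  [[0, 0, 0], -0.036],
  [[33, 15, 4], 0],
  [[33, 15, 4], 0],
  [[33, 15, 4], 0],
  [[33, 15, 4], 0],
  [[33, 15, 4], 0],
  [[33, 15, 4], 0],
  [[33, 15, 4], 0],
  [[33, 15, 4], 0],
  [[33, 15, 4], 0],
], fingers=0.7)

```text
time_s: 1.82
position: [0.3487, -0.3151, 0.1949]
eef_rot: [-2.222, -2.221, -0.0]
contact_force: [1.5, -0.0, -0.7]
gripper_width: 0.0597
finger_force: 0.0
```

Request:
jog_arm([
  [[33, 15, 4], 0],
  [[33, 15, 4], 0],
  [[33, 15, 4], 0],
  [[33, 15, 4], 0],
  [[33, 15, 4], 0],
  [[33, 15, 4], 0],
  [[33, 15, 4], 0],
  [[26, 18, 4], 0],
  [[0, 0, 0], 0],
  [[0, 0, 0], 0],
])

```text
time_s: 2.65
position: [0.4715, -0.0586, 0.1627]
eef_rot: [-2.217, -2.224, 0.002]
contact_force: [-0.1, -0.2, -0.5]
gripper_width: 0.0594
finger_force: 0.0
```

```bash
python3 - <<'E'
from h import *
print(bot.state()["gripper_width"],bot.state()["joint_pos"])
go([.471,-.059,.15],np.pi/2)
f,P=shot("wrist","w1.png")
print(pix("wrist",[.471,-.059,.049],P))
E
```

```text
0.059382472253132194 [-0.2365 -0.2202  2.0993 -0.0004  1.2639 -0.2398]
at [ 0.4715 -0.0586  0.1627] yaw 1.5741977090820898 t 2.65
shift mm [-0.3781 -0.4931 12.7212] turn 0.003401382287193222
[[281.7696 198.7018]]
```

View pics/w1.png

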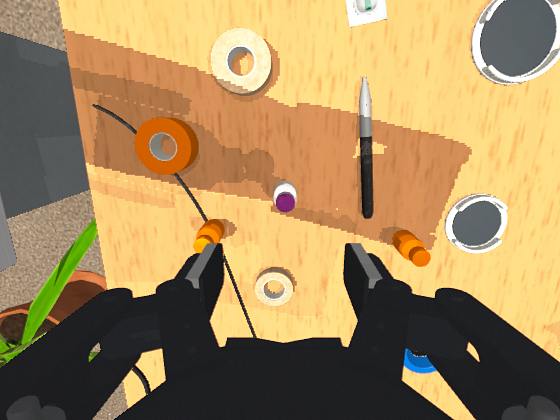

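```bash
cat >> h.py <<'E'
RNG={"purple":((135,80,30),(165,255,255)),"blue":((100,110,40),(125,255,255)),"skin":((8,15,120),(25,110,255)),"dark":((0,0,0),(180,110,75))}
def blobs(f,col,near,rad=60,amin=40):
    "contours of a colour near a pixel: (centroid, area, minAreaRect/enclosing)"
    hsv=cv2.cvtColor(f,cv2.COLOR_RGB2HSV); m=cv2.inRange(hsv,*[np.array(a) for a in RNG[col]])
    w=np.zeros_like(m); cv2.circle(w,tuple(int(a) for a in near),rad,255,-1); m&=w
    cs=cv2.findContours(m,cv2.RETR_EXTERNAL,cv2.CHAIN_APPROX_NONE)[0]
    cs=sorted([c for c in cs if cv2.contourArea(c)>amin],key=cv2.contourArea,reverse=True)
    return [(np.array(cv2.minEnclosingCircle(c)[0]),cv2.minEnclosingCircle(c)[1],cv2.contourArea(c),c) for c in cs]
E
python3 - <<'E'
from h import *
f=cv2.imread("pics/w1.png")[:,:,::-1].copy(); P=campose("wrist")
for b in blobs(f,"purple",(285,200),30): print(b[:3],ray("wrist",b[0],.049,P)); p=ray("wrist",b[0],.049,P)[0]
go([p[0],p[1],.024],np.pi/2)
E
```

```text
(array([284.9395, 202.2643]), 9.348817825317383, 248.5) [[ 0.4736 -0.0633  0.049 ]]
at [ 0.4713 -0.0596  0.1629] yaw 1.5723127650606872 t 2.7
shift mm [ -3.6618   2.4568 138.9294] turn 0.0015164382657903985
```

Request:
jog_arm([
  [[-3.5, 2.5, 20], 0],
  [[0, 0, 30], 0],
  [[0, 0, 30], 0],
  [[0, 0, 30], 0],
  [[0, 0, 20], 0],
  [[0, 0, 9], 0],
  [[0, 0, 0], 0],
  [[0, 0, 0], 0],
])

```text
time_s: 3.37
position: [0.4742, -0.0643, 0.0249]
eef_rot: [2.223, 2.22, 0.0]
contact_force: [-0.6, -0.1, 0.4]
gripper_width: 0.0597
finger_force: 0.0
```

Request:
jog_arm([
  [[0, 0, 0], 0],
  [[0, 0, 0], 0],
  [[0, 0, 0], 0],
  [[0, 0, 0], 0],
  [[0, 0, 0], 0],
  [[0, 0, 0], 0],
  [[0, 0, 0], 0],
  [[0, 0, 0], 0],
  [[0, 0, 0], 0],
  [[0, 0, 0], 0],
], fingers=0)

```text
time_s: 4.2
position: [0.4752, -0.0637, 0.026]
eef_rot: [2.219, 2.22, 0.001]
contact_force: [-1.4, -0.9, 6.4]
gripper_width: 0.0211
finger_force: 58.2
```

Request:
jog_arm([
  [[0, 0, -10], 0],
  [[0, 0, -25], 0],
  [[0, 0, -30], 0],
  [[0, 0, -30], 0],
  [[20, 17, 0], 0],
  [[22, 17, 0], 0],
  [[22, 17, 0], 0],
  [[22, 17, 0], 0],
  [[22, 17, 0], 0],
  [[22, 17, 0], 0],
  [[22, 17, 0], 0],
  [[22, 17, 0], 0],
  [[22, 17, 0], 0],
  [[22, 17, 0], 0],
  [[0, 0, 0], 0],
  [[0, 0, 0], 0],
])

```text
time_s: 5.53
position: [0.6443, 0.1557, 0.1196]
eef_rot: [2.219, 2.224, -0.0]
contact_force: [0.3, -0.0, -1.1]
gripper_width: 0.0211
finger_force: 58.4
```

```bash
python3 - <<'E'
from h import *
f,P=shot("wrist","w2.png")
for b in blobs(f,"purple",pix("wrist",[.646,.216,.024],P)[0],90): print(b[:3],ray("wrist",b[0],.024,P))
go([.646,.216,.1],np.pi/2); print(bot.state()["gripper_width"])
E
```

```text
(array([292.4949, 125.5254]), 39.55412673950195, 4645.0) [[0.6522 0.2176 0.024 ]]
at [0.6437 0.1548 0.1194] yaw 1.5717948151585004 t 5.5833
shift mm [61.2019  2.3509 19.3607] turn 0.0009984883636038333
0.021212247272384733
```

View pics/w2.png

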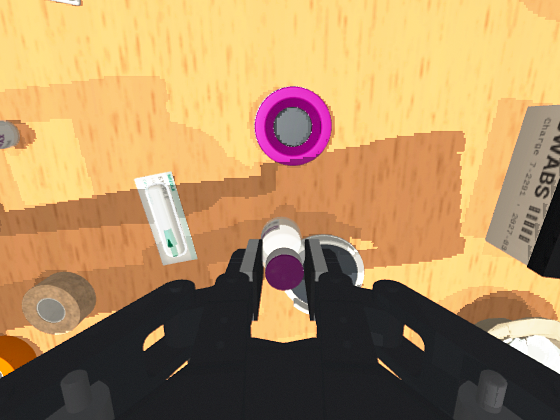

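Request:
jog_arm([
  [[21, 3, 0], 0],
  [[21, 3, 0], 0],
  [[21, 2.5, 0], 0],
  [[0, 0, 0], 0],
  [[0, 0, 20], 0],
  [[0, 0, 20], 0],
  [[0, 0, 20], 0],
  [[0, 0, 10], 0],
  [[0, 0, 8], 0],
  [[0, 0, 5], 0],
  [[0, 0, 4], 0],
  [[0, 0, 0], 0],
  [[0, 0, 0], 0],
])

```text
time_s: 6.67
position: [0.6531, 0.2176, 0.0332]
eef_rot: [2.221, 2.221, 0.002]
contact_force: [-0.1, 0.1, 0.2]
gripper_width: 0.021
finger_force: 58.4
```

```bash
python3 - <<'E'
from h import *
go([.652,.2176,.0305],np.pi/2); print(bot.state()["contact_force"],bot.state()["gripper_width"])
E
```

```text
at [0.6531 0.2176 0.0332] yaw 1.5706710161166197 t 6.6667
shift mm [ 0.0059 -1.1054  2.7067] turn -0.00012531067827659115
[-0.1436  0.1024  0.2308] 0.021021520397756167
```

Request:
jog_arm([
  [[0, 0, 1.5], 0],
  [[0, 0, 1], 0],
  [[0, 0, 0], 0],
  [[0, 0, 0], 0],
])

```text
time_s: 7.0
position: [0.6533, 0.2178, 0.0311]
eef_rot: [2.221, 2.221, 0.003]
contact_force: [-0.2, 0.1, 3.9]
gripper_width: 0.0212
finger_force: 58.7
```

Request:
jog_arm([
  [[0, 0, 0], 0],
  [[0, 0, 0], 0],
  [[0, 0, 0], 0],
  [[0, 0, 0], 0],
  [[0, 0, 0], 0],
  [[0, 0, -10], 0],
  [[0, 0, -30], 0],
  [[0, 0, -40], 0],
  [[0, 0, -40], 0],
  [[0, -30, -5], 0],
  [[-1, -35, 0], 0],
  [[-1, -35, 0], 0],
  [[-1, -35, 0], 0],
  [[-1, -35, 0], 0],
  [[-1, -35, 0], 0],
  [[-1, -35, 0], 0],
  [[0, 0, 0], 0],
  [[0, 0, 0], 0],
], fingers=0.65)

```text
time_s: 8.5
position: [0.4113, 0.2116, 0.1553]
eef_rot: [2.22, 2.222, 0.002]
contact_force: [-0.6, 0.3, 0.8]
gripper_width: 0.0553
finger_force: 0.0
```

```bash
python3 - <<'E'
from h import *
f,P=shot("wrist","w3.png")
for b in blobs(f,"blue",pix("wrist",[.408,.207,.049],P)[0],35): print(b[:3],ray("wrist",b[0],.049,P)); p=ray("wrist",b[0],.049,P)[0]
go([p[0],p[1],.024],np.pi/2)
E
```

```text
(array([282.8292, 201.5745]), 9.525431632995605, 254.5) [[0.412  0.2107 0.049 ]]
at [0.4127 0.2118 0.1558] yaw 1.5713997185911106 t 8.55
shift mm [ -1.1641  -0.9962 131.8359] turn 0.0006033917962140478
```

View pics/w3.png

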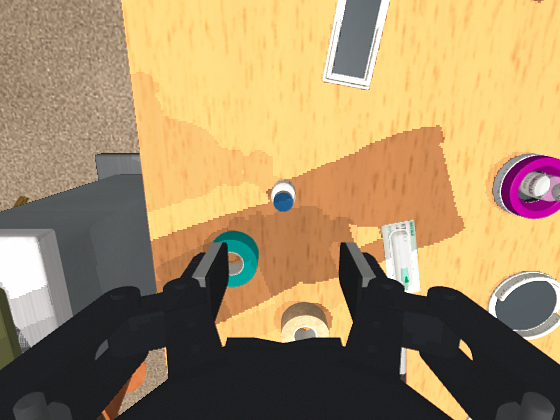

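Request:
jog_arm([
  [[-1, 0, 20], 0],
  [[0, 0, 30], 0],
  [[0, 0, 30], 0],
  [[0, 0, 28], 0],
  [[0, 0, 15], 0],
  [[0, 0, 8], 0],
  [[0, 0, 0], 0],
  [[0, 0, 0], 0],
])

```text
time_s: 9.22
position: [0.4139, 0.2108, 0.0245]
eef_rot: [2.222, 2.221, 0.001]
contact_force: [-0.0, 0.2, -0.3]
gripper_width: 0.0556
finger_force: 0.0
```

Request:
jog_arm([
  [[0, 0, 0], 0],
  [[0, 0, 0], 0],
  [[0, 0, 0], 0],
  [[0, 0, 0], 0],
  [[0, 0, 0], 0],
  [[0, 0, 0], 0],
  [[0, 0, 0], 0],
  [[0, 0, 0], 0],
  [[0, 0, 0], 0],
], fingers=0)

```text
time_s: 9.97
position: [0.4137, 0.2111, 0.0255]
eef_rot: [2.221, 2.221, 0.004]
contact_force: [-1.5, 0.3, 6.3]
gripper_width: 0.0212
finger_force: 58.6
```

Request:
jog_arm([
  [[0, 0, -10], 0],
  [[0, 0, -25], 0],
  [[0, 0, -30], 0],
  [[0, 0, -30], 0],
  [[-25, 10, 0], 0],
  [[-32, 13.5, 0], 0],
  [[-32, 13.5, 0], 0],
  [[-32, 13.5, 0], 0],
  [[-32, 13.5, 0], 0],
  [[-32, 13.5, 0], 0],
  [[-32, 13.5, 0], 0],
  [[-32, 13.5, 0], 0],
  [[-32, 13.5, 0], 0],
  [[-32, 13.5, 0], 0],
  [[-32, 13.5, 0], 0],
  [[-32, 13.5, 0], 0],
  [[-32, 13.5, 0], 0],
  [[-32, 13.5, 0], 0],
  [[-32, 13.5, 0], 0],
  [[-32, 13.5, 0], 0],
])

```text
time_s: 11.63
position: [0.6254, -0.296, 0.1194]
eef_rot: [2.221, 2.221, 0.0]
contact_force: [0.4, 0.7, 0.5]
gripper_width: 0.0212
finger_force: 58.6
```

Request:
jog_arm([
  [[-6, 2, 0], 0],
  [[0, 0, 0], 0],
  [[0, 0, 0], 0],
])

```text
time_s: 11.88
position: [0.6266, -0.3, 0.1188]
eef_rot: [-2.221, -2.22, -0.0]
contact_force: [-0.3, 0.8, 0.3]
gripper_width: 0.0212
finger_force: 58.7
```

```bash
python3 - <<'E'
from h import *
f,P=shot("wrist","w4.png")
for b in blobs(f,"blue",pix("wrist",[.629,-.237,.024],P)[0],75): print(b[:3],ray("wrist",b[0],.024,P)); 
p=ray("wrist",blobs(f,"blue",pix("wrist",[.629,-.237,.024],P)[0],75)[0][0],.024,P)[0]
go([p[0],p[1],.0305],np.pi/2);print(bot.state()["gripper_width"])
E
```

```text
(array([289.2404, 129.0273]), 39.323524475097656, 4622.5) [[ 0.6322 -0.2406  0.024 ]]
at [ 0.6265 -0.2993  0.1187] yaw 1.571208668053378 t 11.9333
shift mm [58.6247  5.7581 88.2772] turn 0.0004123412584817743
0.02124087031020514
```

View pics/w4.png

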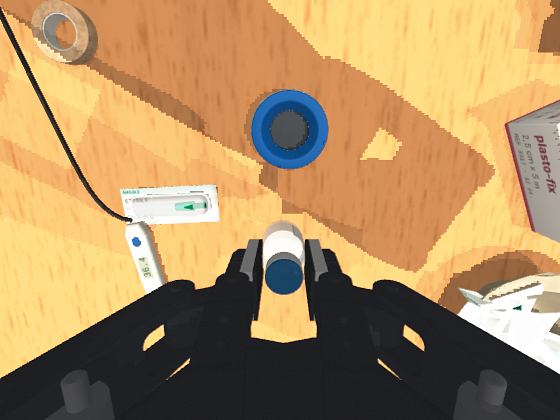

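Request:
jog_arm([
  [[20, 2, 0], 0],
  [[20, 2, 0], 0],
  [[18.5, 1.5, 0], 0],
  [[0, 0, 0], 0],
  [[0, 0, 20], 0],
  [[0, 0, 20], 0],
  [[0, 0, 20], 0],
  [[0, 0, 10], 0],
  [[0, 0, 8], 0],
  [[0, 0, 5], 0],
  [[0, 0, 3.5], 0],
  [[0, 0, 1.5], 0],
  [[0, 0, 0], 0],
  [[0, 0, 0], 0],
])

```text
time_s: 13.1
position: [0.6331, -0.2422, 0.0318]
eef_rot: [2.22, 2.22, 0.001]
contact_force: [-1.0, -0.1, 0.3]
gripper_width: 0.0213
finger_force: 58.7
```

Request:
jog_arm([
  [[0, 0, 1.2], 0],
  [[0, 0, 0], 0],
  [[0, 0, 0], 0],
])

```text
time_s: 13.35
position: [0.6333, -0.2423, 0.0306]
eef_rot: [2.22, 2.22, 0.001]
contact_force: [0.2, 0.5, 0.9]
gripper_width: 0.0211
finger_force: 58.9
```

Request:
jog_arm([
  [[0, 0, 0], 0],
  [[0, 0, 0], 0],
  [[0, 0, 0], 0],
  [[0, 0, 0], 0],
  [[0, 0, 0], 0],
  [[0, 0, -10], 0],
  [[0, 0, -30], 0],
  [[0, 0, -40], 0],
  [[0, 0, -40], 0],
  [[30, -20, -5], 0],
  [[30, -20, 0], 0],
  [[30, -20, 0], 0],
  [[30, -20, 0], 0],
  [[30, -20, 0], 0],
  [[30, -20, 0], 0],
  [[30, -20, 0], 0],
  [[30, -20, 0], 0],
  [[30, -20, 0], 0],
  [[30, -17, 0], 0],
  [[0, 0, 0], 0],
], fingers=0.7)

```text
time_s: 15.02
position: [0.4329, 0.0617, 0.155]
eef_rot: [-2.215, -2.226, -0.002]
contact_force: [0.5, -1.1, -1.2]
gripper_width: 0.0598
finger_force: 0.0
```

```bash
python3 - <<'E'
from h import *
f,P=shot("wrist","w5.png")
for z in (.025,):
  c=pix("wrist",[.436,.056,z],P)[0]; print(c)
  for b in blobs(f,"skin",c,55,400): print(b[:3],ray("wrist",b[0],z,P)); 
go([.436,.056,.007],np.pi/2);print(bot.state()["gripper_width"])
E
```

```text
[285.5454 200.1006]
(array([285. , 197.5]), 28.517637252807617, 2375.0) [[0.4355 0.0585 0.025 ]]
at [0.4344 0.06   0.1553] yaw 1.575086281907654 t 15.0667
shift mm [ -4.076    1.4008 148.2936] turn 0.0042899551127577595
0.05973925016695445
```

View pics/w5.png

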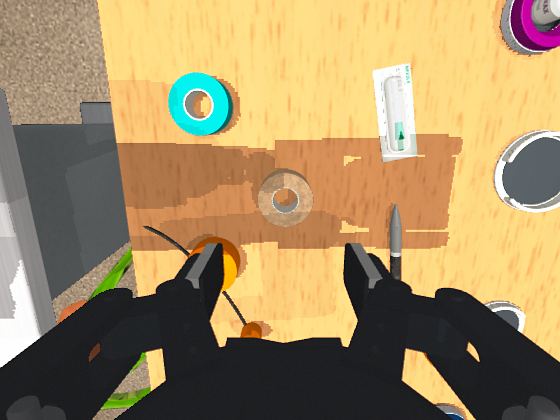

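Request:
jog_arm([
  [[-1.5, 1, 20], 0],
  [[0, 0, 30], 0],
  [[0, 0, 30], 0],
  [[0, 0, 30], 0],
  [[0, 0, 20], 0],
  [[0, 0, 10], 0],
  [[0, 0, 6], 0],
  [[0, 0, 2], 0],
  [[0, 0, 0], 0],
  [[0, 0, 0], 0],
], fingers=1)

```text
time_s: 15.9
position: [0.438, 0.0565, 0.0081]
eef_rot: [2.22, 2.22, 0.003]
contact_force: [0.6, 0.0, 0.6]
gripper_width: 0.0854
finger_force: 0.0
```

Request:
jog_arm([
  [[0, 0, 0], 0],
  [[0, 0, 0], 0],
  [[0, 0, 0], 0],
  [[0, 0, 0], 0],
  [[0, 0, 0], 0],
  [[0, 0, 0], 0],
  [[0, 0, 0], 0],
  [[0, 0, 0], 0],
  [[0, 0, 0], 0],
], fingers=0)

```text
time_s: 16.65
position: [0.4376, 0.0566, 0.008]
eef_rot: [2.22, 2.221, 0.002]
contact_force: [-0.9, 0.1, 6.6]
gripper_width: 0.0496
finger_force: 62.4
```

Request:
jog_arm([
  [[0, 0, -10], 0],
  [[0, 0, -30], 0],
  [[0, 0, -35], 0],
  [[0, 0, -35], 0],
  [[-5, 27, 0], 0],
  [[-6, 31, 0], 0],
  [[-6, 31, 0], 0],
  [[-6, 31, 0], 0],
  [[-6, 31, 0], 0],
  [[-6, 31, 0], 0],
  [[-6, 31, 0], 0],
  [[-6, 31, 0], 0],
  [[0, 0, 0], 0],
  [[0, 0, 0], 0],
])

```text
time_s: 17.82
position: [0.6812, 0.0092, 0.1164]
eef_rot: [-2.222, -2.22, 0.001]
contact_force: [-0.5, 0.6, -0.2]
gripper_width: 0.0495
finger_force: 62.3
```

```bash
python3 - <<'E'
from h import *
f,P=shot("wrist","w6.png")
c=pix("wrist",[.682,.084,.004],P)[0]; print(c)
for b in blobs(f,"dark",c,70,400): print(b[:3],ray("wrist",b[0],.004,P)); 
go([.682,.084,.012],np.pi/2);print(bot.state()["gripper_width"])
E
```

```text
[282.9633 108.6883]
(array([283.5, 132.5]), 35.531776428222656, 1209.5) [[0.6824 0.0653 0.004 ]]
at [0.6802 0.0096 0.1164] yaw 1.5706537888216558 t 17.8667
shift mm [ 74.3732   1.9375 104.3712] turn -0.00014253797324048634
0.049908157740168234
```

View pics/w6.png

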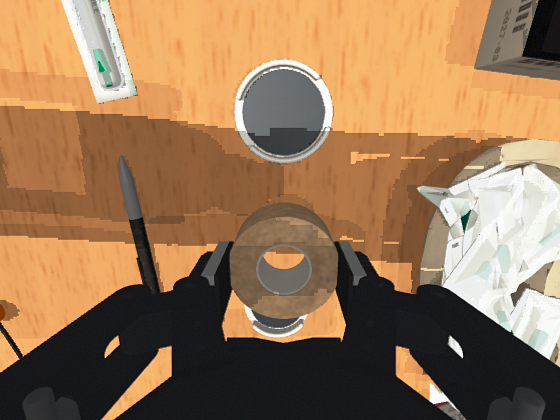

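```bash
python3 - <<'E'
import cv2
f=cv2.imread("pics/w6.png")[50:175,220:350]; cv2.imwrite("pics/w6c.png",cv2.resize(f,None,fx=4.6,fy=4.6,interpolation=cv2.INTER_CUBIC))
E
```

```text
(no output)
```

View pics/w6c.png

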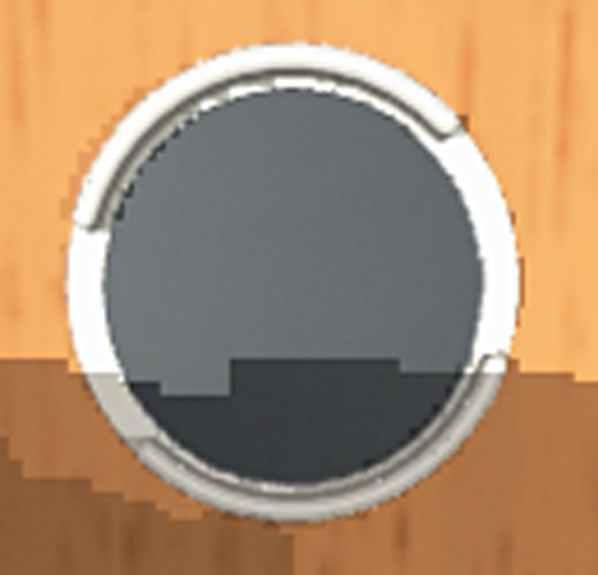

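```bash
python3 - <<'E'
from h import *
P=campose("wrist")
c=lambda q:np.array(q,float)/4.6+[220,50]
e=ray("wrist",c([(455,130),(497,357),(90,225),(148,440)]),.012,P)
ctr=ray("wrist",c([(294,90),(294,482)]),.004,P)
lr=ray("wrist",c([(104,285),(484,285)]),.004,P); print(ctr,lr,e)
d=e[:2].mean(0)-e[2:].mean(0); a=np.arctan2(d[1],d[0]); print("gap angle",a, e.mean(0))
p=[lr[:,0].mean(),ctr[:,1].mean(),.012]; print(p)
go(p,np.pi/2+a)
E
```

```text
[[0.6816 0.1135 0.004 ]
 [0.6816 0.0476 0.004 ]] [[0.6483 0.0819 0.004 ]
 [0.7149 0.0818 0.004 ]] [[0.7082 0.1061 0.012 ]
 [0.7165 0.0698 0.012 ]
 [0.6474 0.0913 0.012 ]
 [0.6561 0.0558 0.012 ]]
gap angle 0.23300136144996028 [0.682  0.0807 0.012 ]
[np.float64(0.6816149268714984), np.float64(0.08050535651232982), 0.012]
at [0.6802 0.0096 0.1164] yaw 1.5706537888216558 t 17.8667
shift mm [ 70.8785   1.553  104.371 ] turn -0.2331438994232009
```

Request:
jog_arm([
  [[23, 1, 0], 0],
  [[23, 0, 0], 0],
  [[23, 0, 0], 0],
  [[0, 0, 0], -0.117],
  [[0, 0, 0], -0.116],
  [[0, 0, 25], 0],
  [[0, 0, 25], 0],
  [[0, 0, 25], 0],
  [[0, 0, 12], 0],
  [[0, 0, 8], 0],
  [[0, 0, 5], 0],
  [[0, 0, 2.5], 0],
  [[0, 0, 0], 0],
  [[0, 0, 0], 0],
])

```text
time_s: 19.03
position: [0.6825, 0.0787, 0.0156]
eef_rot: [1.947, 2.463, 0.002]
contact_force: [-0.1, 0.4, 0.1]
gripper_width: 0.049
finger_force: 62.3
```

```bash
python3 - <<'E'
from h import *
go([.6816,.0805,.012],np.pi/2+.233);s=bot.state();print(s["contact_force"],s["gripper_width"])
E
```

```text
at [0.6825 0.0787 0.0156] yaw 1.8038548512027466 t 19.0333
shift mm [ 2.0125 -0.4725  3.6302] turn 5.85244078497027e-05
[-0.0904  0.3774  0.0528] 0.048952775348099206
```

Request:
jog_arm([
  [[0, 0, 2], 0],
  [[0, 0, 1.5], 0],
  [[0, 0, 0.5], 0],
  [[0, 0, 0], 0],
  [[0, 0, 0], 0],
])

```text
time_s: 19.45
position: [0.6825, 0.0786, 0.012]
eef_rot: [1.947, 2.464, 0.002]
contact_force: [-2.5, 0.1, 5.2]
gripper_width: 0.0496
finger_force: 63.0
```

Request:
jog_arm([
  [[0, 0, 0], 0],
  [[0, 0, 0], 0],
  [[0, 0, 0], 0],
  [[0, 0, 0], 0],
  [[0, 0, 0], 0],
  [[0, 0, -15], 0],
  [[0, 0, -35], 0],
  [[0, 0, -40], 0],
  [[0, 0, -40], 0],
  [[0, 0, -15], 0.117],
  [[0, 0, 0], 0.116],
  [[-27, -24, 0], 0],
  [[-27, -24, 0], 0],
  [[-27, -24, 0], 0],
  [[-27, -24, 0], 0],
  [[-27, -24, 0], 0],
  [[-27, -24, 0], 0],
  [[-27, -24, 0], 0],
  [[-27, -24, 0], 0],
  [[-27, -24, 0], 0],
], fingers=0.82)

```text
time_s: 21.12
position: [0.4644, -0.1654, 0.1564]
eef_rot: [2.22, 2.221, 0.001]
contact_force: [1.1, -0.7, -0.2]
gripper_width: 0.0697
finger_force: 0.0
```

Request:
jog_arm([
  [[-6, -3, 0], 0],
  [[0, 0, 0], 0],
  [[0, 0, 0], 0],
])

```text
time_s: 21.37
position: [0.4629, -0.1706, 0.1561]
eef_rot: [2.222, 2.219, 0.002]
contact_force: [-0.8, 0.2, 0.3]
gripper_width: 0.0702
finger_force: 0.0
```

```bash
python3 - <<'E'
from h import *
f,P=shot("wrist","w7.png")
c=pix("wrist",[.461,-.17,.012],P)[0]; print(c)
for b in blobs(f,"skin",c,45,200): print(b[:3],ray("wrist",b[0],.012,P)); 
go([.461,-.17,.004],np.pi/2);print(bot.state()["gripper_width"])
E
```

```text
[279.9979 189.8795]
(array([281.    , 189.2381]), 21.611591339111328, 1369.5) [[ 0.462  -0.1694  0.012 ]]
at [ 0.4633 -0.1701  0.1559] yaw 1.5709767299139628 t 21.4167
shift mm [  0.0949  -2.4683 151.9279] turn 0.00018040311906641904
0.06997487374720955
```

View pics/w7.png

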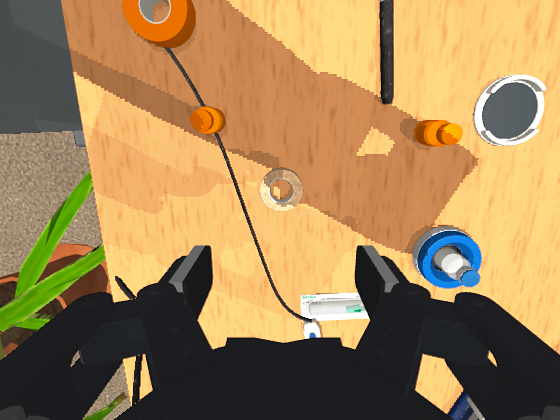

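Request:
jog_arm([
  [[0.5, -1, 10], 0],
  [[0, 0, 0], 0.12],
  [[0, 0, 0], 0.12],
  [[0, 0, 0], 0.12],
  [[0, 0, 0], 0.12],
  [[0, 0, 0], 0.12],
  [[0, 0, 0], 0.12],
  [[0, 0, 0], 0.065],
  [[0, 0, 30], 0],
  [[0, 0, 30], 0],
  [[0, 0, 30], 0],
  [[0, 0, 25], 0],
  [[0, 0, 12], 0],
  [[0, 0, 7], 0],
  [[0, 0, 4], 0],
  [[0, 0, 2], 0],
  [[0, 0, 0], 0],
  [[0, 0, 0], 0],
], fingers=0.7)

```text
time_s: 22.92
position: [0.4627, -0.1704, 0.0065]
eef_rot: [2.9, 1.202, 0.003]
contact_force: [0.0, 0.3, 0.1]
gripper_width: 0.0599
finger_force: 0.0
```

Request:
jog_arm([
  [[0, 0, 1.5], 0],
  [[0, 0, 0], 0],
  [[0, 0, 0], 0],
  [[0, 0, 0], 0],
  [[0, 0, 0], 0],
  [[0, 0, 0], 0],
  [[0, 0, 0], 0],
  [[0, 0, 0], 0],
], fingers=0)

```text
time_s: 23.58
position: [0.4626, -0.1705, 0.0051]
eef_rot: [2.901, 1.202, 0.002]
contact_force: [-0.8, 0.2, 5.9]
gripper_width: 0.038
finger_force: 59.6
```

Request:
jog_arm([
  [[0, 0, -10], 0],
  [[0, 0, -30], 0],
  [[0, 0, -35], 0],
  [[0, 0, -35], 0],
  [[0, 0, 0], -0.12],
  [[0, 0, 0], -0.12],
  [[0, 0, 0], -0.12],
  [[0, 0, 0], -0.12],
  [[0, 0, 0], -0.12],
  [[0, 0, 0], -0.12],
  [[0, 0, 0], -0.065],
  [[0, 30, 0], 0],
  [[0, 30, 0], 0],
  [[0, 30, 0], 0],
  [[0, 30, 0], 0],
  [[0, 30, 0], 0],
  [[0, 30, 0], 0],
  [[0, 30, 0], 0],
  [[0, 0, 0], 0],
  [[0, 0, 0], 0],
])

```text
time_s: 25.25
position: [0.6721, -0.1697, 0.1134]
eef_rot: [-2.22, -2.222, 0.001]
contact_force: [-0.6, -0.1, -0.4]
gripper_width: 0.0382
finger_force: 60.5
```

```bash
python3 - <<'E'
from h import *
f,P=shot("wrist","w8.png")
c=pix("wrist",[.673,-.098,.004],P)[0]; print(c)
u,v=(int(a) for a in c); print(u-45,v-50)
a=cv2.resize(f[v-50:v+50,u-45:u+45],None,fx=4,fy=4,interpolation=cv2.INTER_CUBIC)
b=cv2.resize(f[140:420,140:440],None,fx=1.3,fy=1.3)[:400]
b=cv2.copyMakeBorder(b,0,400-b.shape[0],0,0,cv2.BORDER_CONSTANT)
cv2.imwrite("pics/w8c.png",np.hstack([a,b])[:,:,::-1])
go([.673,-.098,.008],np.pi/2);print(bot.state()["gripper_width"])
E
```

```text
[283.2418 112.524 ]
238 62
at [ 0.6711 -0.1698  0.1134] yaw 1.5711113649562476 t 25.3
shift mm [ 71.7258   2.054  105.3774] turn 0.00031503816135103335
0.037917930014589575
```

View pics/w8c.png

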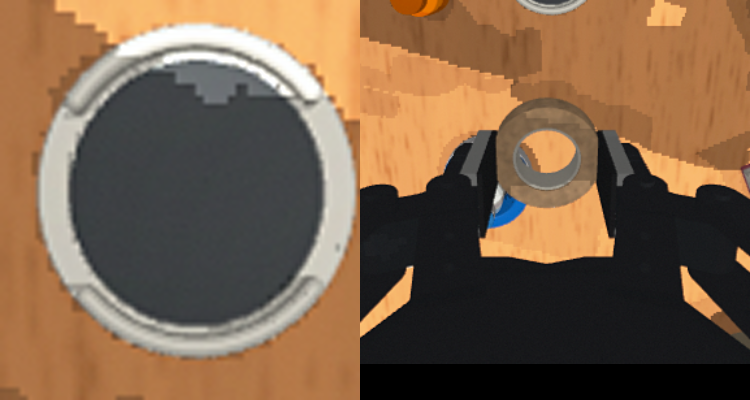

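```bash
python3 - <<'E'
from h import *
P=campose("wrist")
c=lambda q:np.array(q,float)/4+[238,62]
e=ray("wrist",c([(318,95),(320,285),(72,105),(80,290)]),.010,P)
tb=ray("wrist",c([(197,58),(197,328)]),.004,P); lr=ray("wrist",c([(68,193),(325,193)]),.004,P)
d=e[:2].mean(0)-e[2:].mean(0); a=np.arctan2(d[1],d[0]); print("gap angle",a,e.mean(0))
p=[lr[:,0].mean(),tb[:,1].mean(),.009]; print(p); go(p,np.pi/2+a)
# roll held, top face at z
z=bot.state()["position"][2]-.005+.012
print("roll",ray("wrist",(140+547/1.3,140+153/1.3),z,P))
E
```

```text
gap angle 0.028436653550134153 [ 0.6752 -0.0969  0.01  ]
[np.float64(0.6750525736972415), np.float64(-0.09700164636045207), 0.009]
at [ 0.6711 -0.1698  0.1134] yaw 1.5711113649562476 t 25.3
shift mm [ 72.7238   4.1056 104.375 ] turn -0.028121615388783106
roll [[ 0.8074 -0.1686  0.1204]]
```

Request:
jog_arm([
  [[24, 1.5, 0], 0],
  [[24, 1, 0], 0],
  [[24, 1, 0], -0.028],
  [[0, 0, 25], 0],
  [[0, 0, 25], 0],
  [[0, 0, 25], 0],
  [[0, 0, 12], 0],
  [[0, 0, 8], 0],
  [[0, 0, 5], 0],
  [[0, 0, 2], 0],
  [[0, 0, 0], 0],
  [[0, 0, 0], 0],
])

```text
time_s: 26.3
position: [0.676, -0.0983, 0.0132]
eef_rot: [2.189, 2.251, 0.002]
contact_force: [0.3, -0.3, -0.7]
gripper_width: 0.0379
finger_force: 60.5
```

```bash
python3 - <<'E'
from h import *
go([.675,-.097,.009],np.pi/2+.028);s=bot.state();print(s["contact_force"],s["gripper_width"])
E
```

```text
at [ 0.676  -0.0983  0.0132] yaw 1.5985712153832357 t 26.3
shift mm [ 1.314  -1.0069  4.1866] turn -0.00022511141166070558
[ 0.3376 -0.3333 -0.6776] 0.03793624951921957
```

Request:
jog_arm([
  [[0, 0, 2], 0],
  [[0, 0, 1.5], 0],
  [[0, 0, 0.7], 0],
  [[0, 0, 0], 0],
  [[0, 0, 0], 0],
])

```text
time_s: 26.72
position: [0.6759, -0.0981, 0.0092]
eef_rot: [2.189, 2.251, 0.001]
contact_force: [-2.8, -0.2, 5.3]
gripper_width: 0.0378
finger_force: 61.1
```

Request:
jog_arm([
  [[0, 0, 0], 0],
  [[0, 0, 0], 0],
  [[0, 0, 0], 0],
  [[0, 0, 0], 0],
  [[0, 0, 0], 0],
  [[0, 0, -15], 0],
  [[0, 0, -35], 0],
  [[0, 0, -40], 0],
  [[0, 0, -40], 0],
  [[0, 0, -15], 0.028],
  [[-30, -17, 0], 0],
  [[-30, -17, 0], 0],
  [[-30, -17, 0], 0],
  [[-30, -17, 0], 0],
  [[-30, -17, 0], 0],
  [[-30, -17, 0], 0],
  [[-30, -17, 0], 0],
  [[-30, -17, 0], 0],
  [[-27, -17, 0], 0],
  [[-27, -17, 0], 0],
], fingers=0.7)

```text
time_s: 28.38
position: [0.5041, -0.3934, 0.1539]
eef_rot: [2.221, 2.22, 0.0]
contact_force: [1.3, -1.2, 0.6]
gripper_width: 0.0597
finger_force: 0.0
```

Request:
jog_arm([
  [[0, 0, 0], -0.08],
  [[0, 0, 0], -0.08],
  [[0, 0, 0], 0],
  [[0, 0, 0], 0],
])

```text
time_s: 28.72
position: [0.5051, -0.3921, 0.1534]
eef_rot: [2.039, 2.389, -0.0]
contact_force: [-0.1, 0.2, -0.8]
gripper_width: 0.0599
finger_force: 0.0
```

```bash
python3 - <<'E'
from h import *
f,P=shot("wrist","w9.png")
print(pix("wrist",[[.507,-.392,.005],[.494,-.322,.005],[.519,-.46,.005]],P))
go([.507,-.392,.005],np.pi/2);print(bot.state()["gripper_width"])
E
```

```text
[[284.296  189.4332]
 [282.2945 114.0819]
 [285.4165 253.8747]]
at [ 0.5052 -0.3918  0.1532] yaw 1.729193156679502 t 28.7667
shift mm [ -0.3671   1.6595 148.1739] turn 0.15839682988460524
0.06002751516488158
```

View pics/w9.png

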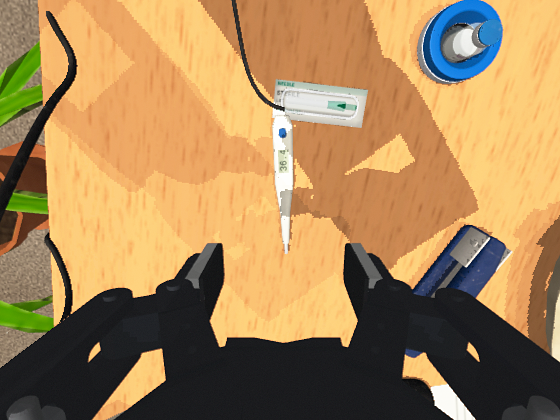

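```bash
python3 - <<'E'
from h import *
P=campose("wrist")
e=ray("wrist",[(280,109),(287,253)],.006,P); d=e[0]-e[1]; print(e,np.linalg.norm(d))
th=np.arctan2(d[1],d[0]); print("dir body",th)
m=e.mean(0); go([m[0],m[1],.005],th)
# cradle from the earlier top view: floor as dark rectangle
f=cv2.imread("pics/top0.png")[:,:,::-1].copy()
b=blobs(f,"dark",(133,225),40,100); r=cv2.minAreaRect(b[0][3]); q=ray("top",cv2.boxPoints(r),.004)
print(r,q,q.mean(0)); 
E
```

```text
[[ 0.4913 -0.3177  0.006 ]
 [ 0.5205 -0.4579  0.006 ]] 0.14325534607567386
dir body 1.7760919603828662
at [ 0.5052 -0.3918  0.1532] yaw 1.729193156679502 t 28.7667
shift mm [  3.9541   1.2221 148.1712] turn -0.04689880370336397
((131.75547790527344, 224.1659393310547), (54.5827522277832, 10.573840141296387), 10.84030532836914) [[0.4796 0.4734 0.004 ]
 [0.5089 0.4704 0.004 ]
 [0.4828 0.319  0.004 ]
 [0.4538 0.3226 0.004 ]] [0.4813 0.3964 0.004 ]
```

Request:
jog_arm([
  [[4, 1, 20], -0.047],
  [[0, 0, 30], 0],
  [[0, 0, 30], 0],
  [[0, 0, 30], 0],
  [[0, 0, 20], 0],
  [[0, 0, 10], 0],
  [[0, 0, 5], 0],
  [[0, 0, 3.5], 0],
  [[0, 0, 0], 0],
  [[0, 0, 0], 0],
])

```text
time_s: 29.6
position: [0.5064, -0.3886, 0.0056]
eef_rot: [1.978, 2.437, -0.0]
contact_force: [0.1, 0.2, 0.2]
gripper_width: 0.0597
finger_force: 0.0
```

Request:
jog_arm([
  [[0, 0, 0], 0],
  [[0, 0, 0], 0],
  [[0, 0, 0], 0],
  [[0, 0, 0], 0],
  [[0, 0, 0], 0],
  [[0, 0, 0], 0],
  [[0, 0, 0], 0],
  [[0, 0, 0], 0],
  [[0, 0, 0], 0],
  [[0, 0, 0], 0],
], fingers=0)

```text
time_s: 30.43
position: [0.5059, -0.3883, 0.005]
eef_rot: [1.979, 2.438, -0.0]
contact_force: [-1.2, 0.6, 5.2]
gripper_width: 0.0143
finger_force: 58.7
```

Request:
jog_arm([
  [[0, 0, -10], 0],
  [[0, 0, -30], 0],
  [[0, 0, -40], 0],
  [[0, 0, -40], 0],
  [[0, 0, -40], 0.105],
  [[0, 0, -25], 0.1],
  [[25, -5, 0], 0],
  [[34, -5, 0], 0],
  [[34, -5, 0], 0],
  [[34, -5, 0], 0],
  [[34, -5, 0], 0],
  [[34, -5, 0], 0],
  [[34, -5, 0], 0],
  [[34, -5, 0], 0],
  [[34, -5, 0], 0],
  [[34, -5, 0], 0],
  [[34, -5, 0], 0],
  [[34, -5, 0], 0],
  [[34, -5, 0], 0],
  [[34, -5, 0], 0],
])

```text
time_s: 32.1
position: [0.4336, 0.0806, 0.1891]
eef_rot: [2.219, 2.223, 0.001]
contact_force: [0.9, 0.2, -0.1]
gripper_width: 0.0143
finger_force: 58.7
```

Request:
jog_arm([
  [[34, -5, 0], 0],
  [[34, -5, 0], 0],
  [[34, -5, 0], 0],
  [[34, -5, 0], 0],
  [[34, -5, 0], 0],
  [[34, -5, 0], 0],
  [[34, -5, 0], 0],
  [[34, 0, 0], 0],
  [[19, 0, 0], 0.085],
  [[0, 0, 0], 0.086],
  [[0, 0, 0], 0],
  [[0, 0, 0], 0],
])

```text
time_s: 33.1
position: [0.3985, 0.3699, 0.1887]
eef_rot: [2.398, 2.029, -0.001]
contact_force: [-0.2, 0.1, -0.9]
gripper_width: 0.0149
finger_force: 58.7
```

```bash
python3 - <<'E'
from h import *
f,P=shot("wrist","w10.png")
c=pix("wrist",[.484,.395,.004],P)[0]; print(c)
for b in blobs(f,"dark",c,90,300):
    r=cv2.minAreaRect(b[3]); q=ray("wrist",cv2.boxPoints(r),.004,P); print(r); print(q,q.mean(0))
go([.484,.395,.009],1.4);print(bot.state()["gripper_width"],bot.state()["joint_pos"])
E
```

```text
[357.2886 146.35  ]
at [0.3987 0.3696 0.1888] yaw 1.403594504265902 t 33.15
shift mm [ 39.3234  79.9516 179.7688] turn 0.003594504265902021
0.014439541190311142 [ 0.6488 -0.0809  1.931  -0.0001  1.2918  0.8161]
```

View pics/w10.png

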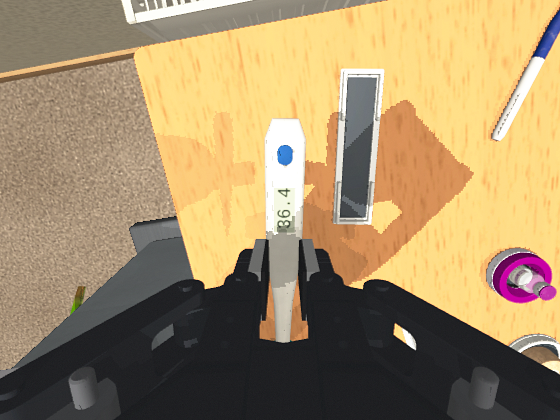

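```bash
python3 - <<'E'
from h import *
f=cv2.imread("pics/w10.png")[:,:,::-1].copy(); P=campose("wrist")
hsv=cv2.cvtColor(f,cv2.COLOR_RGB2HSV); print(hsv[100,362],hsv[150,358],hsv[205,355])
RNG["g"]=((0,0,0),(180,80,140))
for b in blobs(f,"g",(360,147),85,600):
    r=cv2.minAreaRect(b[3]); q=ray("wrist",cv2.boxPoints(r),.004,P); print(r); print(q,q.mean(0))
o=ray("wrist",[(342,69),(384,69),(335,222),(372,224)],.011,P); print(o,o.mean(0))
d=o[:2].mean(0)-o[2:].mean(0); print(np.linalg.norm(d),np.arctan2(d[1],d[0]))
z=bot.state()["position"][2]
e=ray("wrist",[(285.5,119),(283,341)],z+.002,P); print("thermo",e,e.mean(0),np.arctan2(*(e[0]-e[1])[1::-1]))
E
```

```text
[101  23 123] [103  22  82] [103  16 111]
((357.56036376953125, 147.47415161132812), (28.891237258911133, 140.87416076660156), 3.3664603233337402)
[[0.4556 0.3193 0.004 ]
 [0.4814 0.4655 0.004 ]
 [0.5099 0.4591 0.004 ]
 [0.4877 0.3117 0.004 ]] [0.4836 0.3889 0.004 ]
[[0.4756 0.4724 0.011 ]
 [0.5161 0.4655 0.011 ]
 [0.4495 0.3166 0.011 ]
 [0.49   0.3073 0.011 ]] [0.4828 0.3904 0.011 ]
0.15915017712838253 1.4060952039724963
thermo [[0.4119 0.4349 0.1908]
 [0.391  0.3191 0.1908]] [0.4015 0.377  0.1908] 1.3927906914264578
```

Request:
jog_arm([
  [[12, 26, 0], 0],
  [[12, 27, 0], 0],
  [[13, 27, 0], 0],
  [[0, 0, 30], 0],
  [[0, 0, 30], 0],
  [[0, 0, 30], 0],
  [[0, 0, 30], 0],
  [[0, 0, 25], 0],
  [[0, 0, 12], 0],
  [[0, 0, 8], 0],
  [[0, 0, 5], 0],
  [[0, 0, 0], 0],
  [[0, 0, 0], 0],
])

```text
time_s: 34.23
position: [0.485, 0.3935, 0.0205]
eef_rot: [2.401, 2.026, 0.004]
contact_force: [0.6, 0.3, 0.5]
gripper_width: 0.0143
finger_force: 58.8
```

```bash
python3 - <<'E'
from h import *
go([.4837,.3927,.009],1.404);s=bot.state();print(s["contact_force"],s["gripper_width"])
E
```

```text
at [0.485  0.3935 0.0205] yaw 1.4019040233674398 t 34.2333
shift mm [-1.0589 -1.1353 11.5173] turn -0.002095976632560337
[0.6295 0.3466 0.5064] 0.01434402124168557
```

Request:
jog_arm([
  [[-1, -1, 4], 0],
  [[0, 0, 3], 0],
  [[0, 0, 2], 0],
  [[0, 0, 1.5], 0],
  [[0, 0, 1], 0],
  [[0, 0, 0], 0],
  [[0, 0, 0], 0],
])

```text
time_s: 34.82
position: [0.4829, 0.3923, 0.009]
eef_rot: [2.401, 2.026, -0.001]
contact_force: [-2.8, -2.8, 8.4]
gripper_width: 0.0146
finger_force: 59.9
```

Request:
jog_arm([
  [[0, 0, 0], 0],
  [[0, 0, 0], 0],
  [[0, 0, 0], 0],
  [[0, 0, 0], 0],
  [[0, 0, 0], 0],
  [[0, 0, -10], 0],
  [[0, 0, -30], 0],
  [[0, 0, -40], 0],
  [[0, 0, -40], 0],
  [[0, 0, -40], 0],
  [[0, 0, -30], 0],
  [[-35, 0, 0], 0],
  [[-35, 0, 0], 0],
  [[0, 0, 0], 0],
  [[0, 0, 0], 0],
], fingers=0.6)

```text
time_s: 36.07
position: [0.4709, 0.3221, 0.1982]
eef_rot: [2.403, 2.024, 0.002]
contact_force: [0.6, 0.8, -0.4]
gripper_width: 0.0509
finger_force: 0.0
```

```bash
python3 - <<'E'
from h import *
f,P=shot("wrist","w11.png"); hsv=cv2.cvtColor(f,cv2.COLOR_RGB2HSV)
RNG.update(cyanbtn=((100,150,80),(120,255,255)),w=((0,0,150),(180,60,255)))
print("cradle corners px",pix("wrist",[[.4756,.4724,.011],[.5161,.4655,.011],[.4495,.3166,.011],[.49,.3073,.011]],P).round())
c=pix("wrist",[.4832,.39,.01],P)[0]; print(c)
for b in blobs(f,"cyanbtn",c,90,15): print("button",b[0],ray("wrist",b[0],.014,P))
for k,p,col in [("vp",(.652,.2176,.054),"purple")]:
    for b in blobs(f,col,pix("wrist",p,P)[0],50,30): print(k,b[:3],ray("wrist",b[0],.054,P))
# brightness profiles across the cradle, at several stations along it
a=1.404; ux=np.array([np.cos(a),np.sin(a)]); vy=np.array([np.sin(a),-np.cos(a)])
for s in (-74,-70,-60,-45,-25,0,25,45,60,66,70,74):
    q=np.array([[*(np.array([.4832,.39])+ux*s/1e3+vy*t/1e3),.012] for t in range(-22,23,2)])
    px=pix("wrist",q,P).round().astype(int); print(s,[int(hsv[v,u,2])  if 0<=v<420 and 0<=u<560 else -1 for u,v in px])
E
```

```text
cradle corners px [[260.  32.]
 [302.  32.]
 [264. 190.]
 [301. 192.]]
[282.486  117.3718]
button [284.  61.] [[0.4939 0.4427 0.014 ]]
vp (array([453.3426, 245.8619]), 28.42322540283203, 2177.0) [[0.6337 0.2351 0.054 ]]
-74 [252, 245, 255, 213, 234, 232, 255, 255, 255, 255, 255, 255, 255, 255, 255, 255, 255, 255, 255, 197, 223, 215, 204]
-70 [251, 250, 222, 194, 117, 119, 122, 120, 119, 120, 115, 112, 116, 117, 117, 117, 117, 109, 241, 170, 221, 215, 206]
-60 [239, 252, 255, 172, 120, 122, 123, 122, 122, 116, 208, 254, 56, 73, 120, 119, 118, 115, 178, 170, 221, 189, 205]
-45 [248, 251, 255, 150, 119, 121, 121, 123, 120, 165, 255, 255, 255, 229, 124, 118, 119, 114, 208, 237, 255, 178, 222]
-25 [254, 255, 255, 255, 115, 123, 125, 122, 104, 255, 255, 255, 255, 255, 60, 121, 119, 118, 213, 255, 255, 255, 253]
0 [254, 255, 255, 255, 169, 123, 122, 147, 255, 255, 255, 255, 255, 255, 255, 255, 65, 121, 184, 255, 255, 255, 220]
25 [253, 255, 255, 255, 123, 128, 108, 235, 255, 255, 239, 166, 180, 208, 250, 255, 229, 82, 156, 255, 255, 255, 222]
45 [254, 255, 255, 251, 129, 127, 125, 124, 255, 255, 255, 255, 255, 255, 255, 255, 251, 82, 134, 230, 255, 227, 214]
60 [245, 255, 255, 241, 237, 129, 127, 142, 255, 255, 255, 255, 255, 255, 255, 255, 255, 70, 114, 253, 255, 245, 214]
66 [253, 255, 254, 236, 98, 130, 130, 126, 127, 255, 255, 255, 255, 255, 255, 255, 76, 124, 125, 252, 254, 247, 231]
70 [245, 255, 255, 232, 175, 128, 127, 127, 126, 124, 122, 119, 117, 119, 120, 123, 125, 127, 118, 255, 255, 250, 183]
74 [250, 249, 255, 193, 194, 255, 255, 255, 255, 196, 255, 255, 255, 255, 219, 199, 255, 255, 255, 242, 255, 251, 237]
```

```bash
python3 - <<'E'
from h import *
f,P=shot("top","top2.png")
for k,p,col,r in [("rw",(.680,.082,.029),"skin",11),("rs",(.672,-.097,.016),"skin",8),("vp",(.65,.2176,.054),"purple",5),("vb",(.63,-.2406,.054),"blue",5)]:
    c=pix("top",p,P)[0]; 
    for b in blobs(f,col,c,r,10): print(k,c,b[:3],ray("top",b[0],p[2],P))
    u,v=c.round().astype(int); print(k,[f[v,u+i].tolist() for i in (-12,-9,-6,0,6,9,12)])
print(bot.state()["time_s"])
E
```

```text
rw [246.2021 154.5833] (array([246.1729, 153.0602]), 10.174692153930664, 268.0) [[0.6844 0.0822 0.029 ]]
rw [[81, 75, 70], [74, 62, 56], [184, 150, 113], [49, 44, 42], [178, 143, 109], [174, 138, 105], [96, 92, 91]]
rs [309.7999 159.8198] (array([309.5   , 158.6429]), 7.508599281311035, 150.0) [[ 0.6754 -0.0961  0.016 ]]
rs [[183, 181, 178], [60, 55, 54], [178, 142, 109], [62, 57, 56], [175, 141, 108], [190, 185, 180], [173, 115, 74]]
vp [195.3415 161.6382] (array([195., 161.]), 5.000100135803223, 42.5) [[0.6518 0.2186 0.054 ]]
vp [[171, 112, 73], [169, 110, 75], [106, 29, 82], [98, 32, 80], [43, 29, 33], [72, 21, 53], [72, 25, 52]]
vb [363.6771 171.8709] (array([363., 171.]), 5.000100135803223, 39.5) [[ 0.6324 -0.2388  0.054 ]]
vb [[46, 76, 134], [43, 48, 76], [91, 87, 85], [48, 72, 111], [53, 76, 129], [174, 115, 73], [177, 117, 76]]
36.1667
```

All five things are where they belong, so I'm handing in the job.

```bash
python3 -c "
from bench import bot
print(bot.finish_job())"
```

```text
the job is handed in; nothing more can be done
None
```

The job is handed in at about 36 s: both vials, both rolls and the thermometer were placed in their holders in the order asked, and final camera readings showed each within its holder.

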